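# Stop and pin the lettering turntable

## Task

Someone has left the lettering turntable spinning. Slow it with a gentle touch until it stands still with the hole in its wheel squarely under the slot of the fixed arm; only then put the steel pin from the wooden rest down through the slot into the hole, fully home, and let go. Leave the mug, the lantern and the brush where they are.

Things in the scene. Friction and masses are not known exactly. Their poses are not given: they have to be found in the camera images.
- turntable: The whole turntable, fixed to the table: dark steel foot 236 mm round, a post beside it, and a flat aluminium arm from the post over the wheel's rim (arm 44 mm wide, 78 to 176 mm from the axis, underside 100 mm and top 108 mm up, post no taller). Origin on the wheel's axis at table height; x points to the slot. Over 15 N from the robot or 25 N from the pin harms any part
- wheel_top (a point): centre of the wheel's top face, 90 mm above the table. Plain steel wheel, 260 mm across, 14 mm thick, 5 kg, with one round hole and a wooden square (70 x 70 mm, 8 mm high) on its centre; free flat ring to touch: 55 to 125 mm from the axis. Smooth: friction about 0.3, give or take a quarter. Sprung: past 1.5 N of downward push it sinks 1 mm per 4 N, at most 4 mm
- wheel (a joint): angle of the wheel, grows as it turns counter-clockwise seen from above and counts on over full turns; at 0 and every full turn (2 pi) the hole is exactly under the slot. Set spinning that way just before the start, 2 to 4 rad/s; the bearing is nearly frictionless: it coasts about a minute, and once stopped it stays
- slot (a point): centre of the slot in the fixed arm, on the arm's top face (108 mm above the table), 100 mm from the wheel's axis; the slot goes right through, 28 mm long radially and 18 mm wide along the wheel's motion
- wheel_hole (a point): centre of the wheel's hole (18 mm, right through the 14 mm wheel), on the wheel's top face, 100 mm from the axis; it travels round with the wheel
- pin: loose steel locking pin, 110 g, upright; origin at the tip of its foot, z up its axis: shank 14 mm thick, 40 mm long, lowest 10 mm tapering to 6 mm; then a collar 32 mm across, 5 mm thick; then a round grip 24 mm across, up to 82 mm above the foot. Starts in its rest, collar on the rest's top (foot 5 mm above the table). Home in the turntable: collar on the arm, foot 68 mm above the table
- rest: wooden block fixed to the table, 70 x 70 x 45 mm, with a 17 mm hole in its middle where the pin stands; origin under its centre
- mug: white mug, 82 mm across, 90 mm high, a bystander; origin under its centre
- lantern: paper lantern on a wooden foot, 100 x 100 x 142 mm, a bystander; origin under its centre
- brush: lettering brush lying on the table, a bystander; origin under its middle, x along it
Not all that is in view belongs to the job. There is more than one size of the pin; the one meant has the size given above.

How it is judged:
By the outcome, as a careful person would: the job done as asked, in the order asked, and still so for the second after the job is handed in, with the robot touching nothing.
It also fails if it takes over 72 s, if anything falls off the work surface, if the arm or the gripper's body presses on something with over 40 N, if the wrist force passes 120 N, or if a joint passes its speed limit or range.

## Robot

A 6-joint arm with a two-finger parallel gripper is mounted at the origin on the work surface. World frame = base frame: x ahead of the robot, y to its left, z up, the work surface at z = 0. Lengths are in m, angles in rad, forces in N, time in s.
With the tool pointing down it reaches from about 0.3 to 0.775 m from the base axis. Payload 14.6 kg.
Tool frame: the origin (TCP) lies on the centre line of the jaws, within the pads' length; the fingertips stand 25 mm ahead of it and the grasp point (between the pads) lies 6 mm ahead of it (ctrl.tip_reach is the distance from the TCP to the fingertips, in m); z points along the fingers, y is the line along which they close (so a half turn about z gives the same grasp; the last joint's range is limited). The gripper opens to 94 mm and grips with 3 to 60 N. Pads are 16 mm wide; open, the fingers measure 119 mm over their backs; the gripper's body (75 mm by 177 mm) begins 78 mm behind the grasp point.
Start: joints at [-1.322, 0.3, 1.521, -0, 1.321, -0.067], TCP at [0.171, -0.523, 0.23] pointing down, gripper open.
Joint ranges: [-3.03, 3.03], [-0.79, 2.21], [0.23, 2.52], [-1.04, 4.18], [0, 3.07], [-2.55, 2.55]. Speed limits (rad/s): [2.22, 2.22, 2.57, 3.14, 3.14, 3.14].

## Interface

Orientations are given as [roll, pitch, yaw] about the fixed x, y, z axes, in that order (R = Rz(yaw) Ry(pitch) Rx(roll)).
In Python, from station import ctrl gives the robot as it stands. The module is installed in compiled form; this text tells all that it offers.
- The arm moves only by the tool apply_moves, never from a script. Its argument "deltas" is a list of rows, each a list of 7 numbers: the closure in counts, from 0 (fully open) to 255 (shut), then the shift along the world's x, y, z in cm, then the turn, a rotation vector about the world's x, y, z in rad. In form: [[jaw, tx, ty, tz, ax, ay, az], ...]. A call has 1 to 10 rows; each row shifts and turns the commanded pose from where the row before left it; what a row does not reach is not made up. A row lasts 1/10 s, in which the tool goes at most 50 mm and 8.59 degrees, less where a joint would pass 70% of its speed; a pose out of reach is approached as far as the arm can. A call with a gripper value outside its range is refused whole. The fingers move at their own pace and stop on an object; "grip_force" is the grip in N (left out, the last holds). Time passes only in rows, so rows that do not move let the fingers close. It gives the time, the measured TCP pose, the force, the opening and the grip force at its end, in the units of the state.
- ctrl.get_obs(): the state, without advancing time (a new reading comes with each control period).
- ctrl.camera(name): name is "scene" or "top"; returns a dict with "img" (420x560x3 uint8, red, green, blue), "K" (3x3 intrinsics, pixels), "pose" (4x4, takes a point from camera to world coordinates). Camera axes: x right, y up, looking along -z (the intrinsics and any distortion apply to the point x, -y, -z); pixel columns grow to the right and rows downward; lengths in m; the calibration is good to about 2 mm. A picture is of the moment at which its call begins. There is no depth.
- ctrl.hand_in(): hands the job in; it is judged then, once.
The state is a dict: "time_s": time; "qpos": joint angles; "joint_vel": joint speeds; "tau": joint torques, N m; "ee_pos": TCP position; "eef_rot": TCP orientation; "force": force on the tool from outside, world axes, zero at the start; "moment": the same for the moment, N m; "grip_width": finger opening in m; "grip_force": force on a finger pad.
Only numpy, scipy, OpenCV 4.12 (cv2) and the standard library are available. Lean on these libraries where they do the work, as an engineer would, in place of code of your own. Each camera call takes 0.05 s, during which the arm holds its last target. There are 200 camera calls.

## Working session

There is one attempt and no reset: what is moved stays moved. The work goes in short steps, Python scripts to look and compute and a tool call to move; the robot and the scene stay as the last step left them, time stands still between calls to the robot, and variables do not carry over. Pictures are saved under pics/ and viewed, at most 11 in all, crops included, and the job is handed in when it is done.

Besides the shell and the picture viewer there is one more tool, called after "Call:" in YAML: its name, and indented under it one key for each argument. apply_moves: Moves the arm, as the interface text tells. Its arguments: {"type":"object","properties":{"deltas":{"type":"array"},"grip_force":{"type":"number"}},"required":["deltas"]}

```bash
mkdir -p pics; python3 - <<'E'
from station import ctrl
import cv2,numpy as np
for n in ("scene","top"):
    c=ctrl.camera(n); cv2.imwrite(f"pics/{n}0.png",c["img"][:,:,::-1]); print(n,c["K"].round(1).tolist(),c["pose"].round(4).tolist(),[k for k in c])
o=ctrl.get_obs(); print({k:np.round(v,3).tolist() for k,v in o.items()}, ctrl.tip_reach)
E
```

```text
scene [[437.7, 0.0, 277.9], [0.0, 437.7, 201.5], [0.0, 0.0, 1.0]] [[0.7899, -0.4478, 0.4189, 1.0221], [0.613, 0.5578, -0.5595, -0.5086], [0.0169, 0.6988, 0.7152, 0.7926], [0.0, 0.0, 0.0, 1.0]] ['img', 'K', 'pose']
top [[433.9, 0.0, 273.5], [0.0, 433.9, 209.9], [0.0, 0.0, 1.0]] [[0.0201, 0.9773, -0.211, 0.3739], [-0.9998, 0.0191, -0.0066, 0.0594], [-0.0024, 0.2111, 0.9775, 1.2132], [0.0, 0.0, 0.0, 1.0]] ['img', 'K', 'pose']
{'time_s': 0.1, 'qpos': [-1.322, 0.3, 1.522, -0.0, 1.321, -0.067], 'joint_vel': [-0.001, -0.002, -0.001, 0.0, 0.002, 0.0], 'tau': [0.001, -53.265, -35.328, 0.071, 0.024, -0.0], 'ee_pos': [0.171, -0.523, 0.23], 'eef_rot': [-3.141, -0.0, 0.316], 'force': [0.185, 0.025, 0.23], 'moment': [-0.045, -0.047, 0.018], 'grip_force': 0.0, 'grip_width': 0.094} 0.025
```

View pics/top0.png

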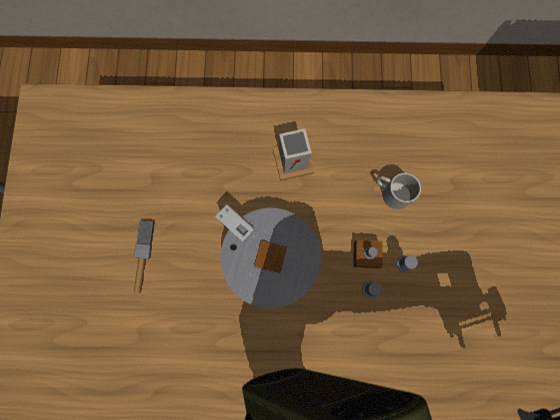

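View pics/scene0.png

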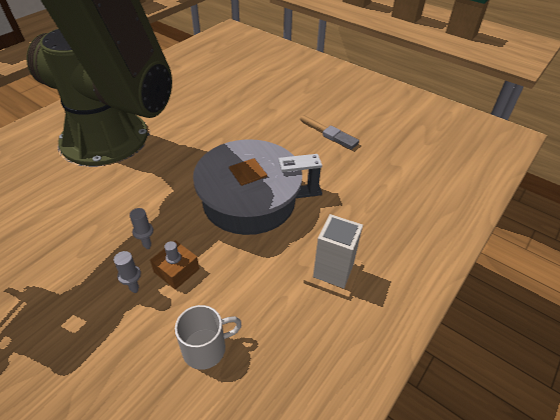

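```bash
cat > h.py <<'E'
from station import ctrl
import cv2,numpy as np
def plane(c,uv,z):
    uv=np.atleast_2d(np.float64(uv)); K=c["K"];P=c["pose"]
    d=np.c_[(uv[:,0]-K[0,2])/K[0,0],-(uv[:,1]-K[1,2])/K[1,1],-np.ones(len(uv))]@P[:3,:3].T
    o=P[:3,3]; return o+d*((z-o[2])/d[:,2:])
def proj(c,p):
    P=c["pose"];q=(np.atleast_2d(p)-P[:3,3])@P[:3,:3];K=c["K"]
    return np.c_[K[0,0]*q[:,0]/-q[:,2]+K[0,2],K[1,1]*-q[:,1]/-q[:,2]+K[1,2]]
def rect(c,ctr,z,half=.15,n=300):
    """orthographic view of plane z; col=+x, row=+y ; px = 2*half/n"""
    s=np.float32([[0,0],[n,0],[n,n],[0,n]])
    w=np.c_[ctr[0]-half+s[:,0]*2*half/n,ctr[1]-half+s[:,1]*2*half/n,np.full(4,z)]
    H=cv2.getPerspectiveTransform(np.float32(proj(c,w)),s)
    return cv2.warpPerspective(c["img"],H,(n,n))
E
python3 - <<'E'
from h import *
c=ctrl.camera("top");s=ctrl.camera("scene")
img=c["img"]
print("wheel px",plane(c,[270,257],.09),"slot",plane(c,[242,230],.108),"pin",plane(c,[371,252],.087), "lantern", plane(c,[295,145],.142),"mug",plane(c,[404,187],.09))
hsv=cv2.cvtColor(img,cv2.COLOR_RGB2HSV)
m=(hsv[...,1]<90).astype(np.uint8); 
print(hsv[[257,270,230,247,222,252,250],[245,300,242,233,228,371,360]])
t=cv2.resize(img[180:320,200:430],None,fx=3.4,fy=3.4,interpolation=cv2.INTER_CUBIC)
cv2.imwrite("pics/crop1.png",t[:,:,::-1])
E
```

```text
wheel px [[0.4914597  0.07339536 0.09      ]] slot [[0.55778154 0.14693972 0.108     ]] pin [[ 0.50997564 -0.18882215  0.087     ]] lantern [[0.77945739 0.01387006 0.142     ]] mug [[ 0.68586854 -0.28121021  0.09      ]]
[[126  10 122]
 [120   7  70]
 [132  10 123]
 [135   4 117]
 [ 40   5 162]
 [120   4 120]
 [ 15 182 116]]
```

View pics/crop1.png

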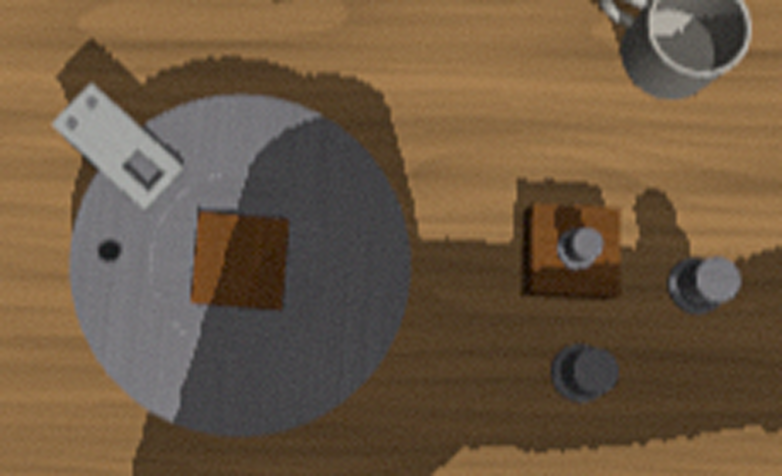

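```bash
cat >> h.py <<'E'
def hole(c,ctr,rlo=80,rhi=120):
    """hole centre in world on z=.09, darkest blob in the ring"""
    g=cv2.cvtColor(rect(c,ctr,.09,.15,600),cv2.COLOR_RGB2GRAY); g=cv2.GaussianBlur(g,(15,15),0).astype(float)
    y,x=np.mgrid[:600,:600]; r=np.hypot(x-300,y-300)/2
    g[(r<rlo)|(r>rhi)]=255
    m=(g<g.min()+12); return np.array([x[m].mean()/2000-.15+ctr[0],y[m].mean()/2000-.15+ctr[1]]),g.min()
E
python3 - <<'E'
from h import *
C=np.array([.4915,.0734]); H=[];T=[];cs=[]
for i in range(8):
    T.append(ctrl.get_obs()["time_s"]); c=ctrl.camera("top"); cs.append(c); p,g=hole(c,C); H.append(p); print(T[-1],p.round(4),round(g))
H=np.array(H)
c=cs[-1]
# arm on z=.108
R=rect(c,[.56,.15],.108,.1,800); hsv=cv2.cvtColor(R,cv2.COLOR_RGB2HSV)
m=((hsv[...,2]>140)&(hsv[...,1]<40)).astype(np.uint8)
cn,hi=cv2.findContours(m,cv2.RETR_CCOMP,cv2.CHAIN_APPROX_NONE); 
w=lambda p:np.array(p)/4000-.1+np.array([.56,.15])
for k,q in enumerate(cn):
    a=cv2.contourArea(q)
    if a>1500: r=cv2.minAreaRect(q); print("arm" if hi[0,k,3]<0 else "hole",a,w(r[0]).round(4),np.array(r[1])/4,r[2])
# wood square
R=rect(c,C,.098,.06,480); hsv=cv2.cvtColor(R,cv2.COLOR_RGB2HSV); m=(hsv[...,1]>90).astype(np.uint8)
q=max(cv2.findContours(m,0,1)[0],key=cv2.contourArea); r=cv2.minAreaRect(q); print("square",np.array(r[0])/4000-.06+C,np.array(r[1])/4)
# wheel outline on z=.09
R=rect(c,C,.09,.15,600); hsv=cv2.cvtColor(R,cv2.COLOR_RGB2HSV); m=(hsv[...,1]<45).astype(np.uint8)
m=cv2.morphologyEx(m,cv2.MORPH_OPEN,np.ones((5,5)));q=cv2.convexHull(max(cv2.findContours(m,0,1)[0],key=cv2.contourArea))[:,0]
p=q/2000-.15+C
from scipy.optimize import least_squares
s=least_squares(lambda v:np.hypot(p[:,0]-v[0],p[:,1]-v[1])-.13,C,loss="soft_l1",f_scale=.001); print("wheel",s.x,len(p))
ok=least_squares(lambda v:np.hypot(H[:,0]-v[0],H[:,1]-v[1])-.1,C,loss="soft_l1",f_scale=.001);print("hole ctr",ok.x)
a=np.unwrap(np.arctan2(*(H-s.x).T[::-1]));print(a,np.polyfit(T,a,1))
# pin, rest
sc=ctrl.camera("scene"); cv2.imwrite("pics/s2.png",sc["img"][:,:,::-1]);cv2.imwrite("pics/t2.png",c["img"][:,:,::-1])
t=cv2.resize(sc["img"][225:300,110:220],None,fx=7,fy=7,interpolation=cv2.INTER_CUBIC); cv2.imwrite("pics/sc.png",t[:,:,::-1])
for z in (.045,.087): print("pin seen at",proj(c,[.51,-.19,z]),proj(sc,[.51,-.19,z]))
E
```

```text
0.2 [0.4648 0.1693] 26
0.25 [0.4487 0.1632] 25
0.3 [0.4341 0.154 ] 26
0.35 [0.4218 0.142 ] 27
0.4 [0.4115 0.1277] 26
0.45 [0.4015 0.114 ] 28
0.5 [0.3959 0.0986] 27
0.55 [0.3932 0.0816] 30
arm 65399.0 [0.5768 0.1683] [98.42330933 44.05441666] 48.46822738647461
hole 9809.0 [0.5588 0.1479] [31.39929199 21.52568626] 49.14462661743164
square [0.49267218 0.07287432] [69.68779755 70.56108093]
wheel [0.49366289 0.07367033] 76
hole ctr [0.49307796 0.07307631]
[1.86410989 2.0365414  2.20853004 2.38143822 2.55960251 2.72922248
 2.89157206 3.06248996] [3.42953701 1.18061194]
pin seen at [[368.0497939  253.81148822]] [[173.22094374 255.99378381]]
pin seen at [[371.45336945 251.9996117 ]] [[170.06184553 243.50121189]]
```

View pics/sc.png

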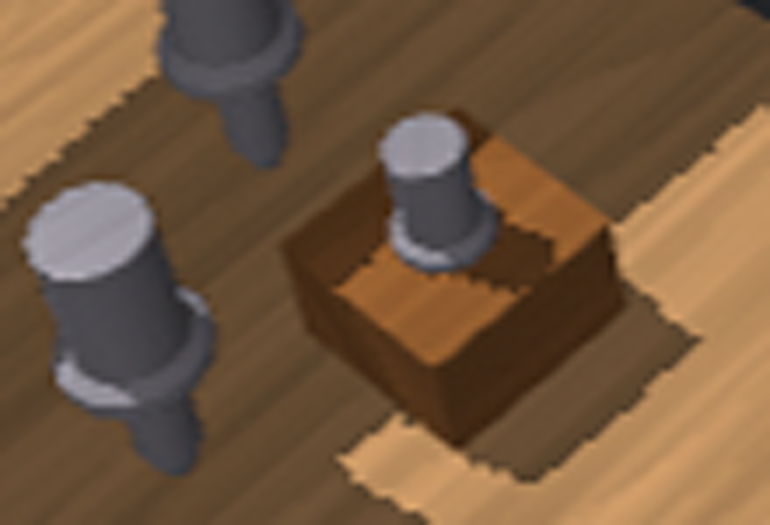

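```bash
python3 - <<'E'
from h import *
t=ctrl.camera("top");s=ctrl.camera("scene")
def ray(c,uv):
    p=plane(c,uv,0)[0];q=plane(c,uv,.3)[0];d=(q-p)/np.linalg.norm(q-p);return p,d
def tri(a,b):
    (p,d),(q,e)=ray(t,a),ray(s,b)
    x=np.linalg.lstsq(np.c_[d,-e],q-p,rcond=None)[0];A=p+d*x[0];B=q+e*x[1];return (A+B)/2,np.linalg.norm(A-B)
print("pin",tri([372.35,251.5],[170.7,246.0]))
print("A",tri([410.9,262.4],[110+88/7,225+230/7]))
print("B",plane(t,[375.6,288.8],.1))
print("pin top z.087: t",plane(t,[372.35,251.5],.087),"s",plane(s,[170.7,246],.087))
# light disc of pin top, top view
for c,(u,v),n in((t,(372,251),'t'),(s,(170,246),'s')):
    g=cv2.resize(c["img"][v-12:v+12,u-12:u+12],None,fx=8,fy=8,interpolation=cv2.INTER_CUBIC)
    h=cv2.cvtColor(g,cv2.COLOR_RGB2HSV);m=((h[...,2]>118)&(h[...,1]<50)).astype(np.uint8)
    q=max(cv2.findContours(m,0,1)[0],key=cv2.contourArea);e=cv2.fitEllipse(q);cc=((e[0][0]+.5)/8-.5+u-12,(e[0][1]+.5)/8-.5+v-12);print(n,cc,np.array(e[1])/8,plane(c,cc,.087))
# rest top in top view and scene
for c,ctr in((t,'t'),(s,'s')):
    R=rect(c,[.51,-.19],.045,.06,480);h=cv2.cvtColor(R,cv2.COLOR_RGB2HSV)
    m=((h[...,1]>165)).astype(np.uint8);q=max(cv2.findContours(m,0,1)[0],key=cv2.contourArea);r=cv2.minAreaRect(q);print("rest",ctr,np.array(r[0])/4000-.06+[.51,-.19],np.array(r[1])/4,r[2])
# slot/arm from scene
R=rect(s,[.56,.15],.108,.1,800); hsv=cv2.cvtColor(R,cv2.COLOR_RGB2HSV)
m=((hsv[...,2]>140)&(hsv[...,1]<40)).astype(np.uint8)
cn,hi=cv2.findContours(m,cv2.RETR_CCOMP,cv2.CHAIN_APPROX_NONE)
for k,q in enumerate(cn):
    if cv2.contourArea(q)>1500: r=cv2.minAreaRect(q); print("arm s" if hi[0,k,3]<0 else "hole s",(np.array(r[0])/4000-.1+[.56,.15]).round(4),np.array(r[1])/4,r[2])
R=rect(s,[.493,.073],.098,.06,480); hsv=cv2.cvtColor(R,cv2.COLOR_RGB2HSV); m=(hsv[...,1]>90).astype(np.uint8)
q=max(cv2.findContours(m,0,1)[0],key=cv2.contourArea); r=cv2.minAreaRect(q); print("square s",np.array(r[0])/4000-.06+[.493,.073],np.array(r[1])/4)
print(hole(t,np.array([.493,.073])),hole(s,np.array([.493,.073])))
E
```

```text
pin (array([ 0.51238948, -0.1925303 ,  0.08301026]), np.float64(0.0018183147936997471))
A (array([ 0.48308236, -0.28256756,  0.11216794]), np.float64(0.0018644138984821425))
B [[ 0.41547372 -0.19501769  0.1       ]]
pin top z.087: t [[ 0.51134903 -0.19236579  0.087     ]] s [[ 0.5158802  -0.19364337  0.087     ]]
t (372.4510688781738, 251.7999324798584) [7.37883997 9.71868801] [[ 0.51057201 -0.19260651  0.087     ]]
s (169.78573036193848, 245.37759685516357) [ 8.64003658 11.91747475] [[ 0.5132213  -0.19369661  0.087     ]]
rest t [ 0.5111053  -0.18853539] [77.98416901 74.38946533] 89.5060806274414
rest s [ 0.52472356 -0.20085925] [83.96465302 91.85926056] 88.77242279052734
arm s [0.544  0.1303] [171.4311676  167.63182068] 2.3201069831848145
hole s [0.5607 0.1462] [27.86358833 18.47302437] 48.122135162353516
square s [0.49669157 0.06946848] [70.92156982 75.66027069]
(array([0.39596284, 0.04764943]), np.float64(28.0)) (array([0.43720074, 0.01504247]), np.float64(64.0))
```

Call:
apply_moves:
  deltas:
    - [255,2.6,4.0,0,0,0,0]
    - [255,2.6,4.0,0,0,0,0]
    - [255,2.6,4.0,0,0,0,0]
    - [255,2.6,4.0,0,0,0,0]
    - [255,2.6,4.0,0,0,0,0]
    - [255,2.6,4.0,0,0,0,0]
    - [255,2.6,4.0,0,0,0,0]
    - [255,2.6,4.0,0,0,0,0]
    - [255,2.6,4.0,0,0,0,0]
    - [255,2.6,4.0,-2,0,0,0]
  grip_force: 5

```text
time_s: 1.75
ee_pos: [0.4316, -0.1225, 0.213]
eef_rot: [3.139, -0.004, 0.316]
force: [2.1, -1.2, -0.5]
grip_width: 0.0174
grip_force: 0.0
```

Call:
apply_moves:
  deltas:
    - [255,2.0,3.5,-2,0,0,0]
    - [255,2.1,3.5,-3,0,0,0]
    - [255,2.1,3.5,-2.5,0,0,0]
    - [255,0,0,-1.0,0,0,0]
    - [255,0,0,0,0,0,0]

```text
time_s: 2.25
ee_pos: [0.491, -0.0191, 0.1251]
eef_rot: [-3.14, 0.003, 0.317]
force: [0.5, -0.2, 0.0]
grip_width: 0.0003
grip_force: 0.0
```

Call:
apply_moves:
  deltas:
    - [255,0,0,-0.4,0,0,0]
    - [255,0,0,-0.3,0,0,0]
    - [255,0,0,0,0,0,0]

```text
time_s: 2.55
ee_pos: [0.4916, -0.0204, 0.1199]
eef_rot: [3.141, -0.001, 0.314]
force: [-0.1, -0.1, -0.5]
grip_width: 0.0006
grip_force: 0.0
```

Call:
apply_moves:
  deltas:
    - [255,0,0,-0.1,0,0,0]
    - [255,0,0,-0.1,0,0,0]
    - [255,0,0,0,0,0,0]

```text
time_s: 2.85
ee_pos: [0.4917, -0.0197, 0.1176]
eef_rot: [3.142, -0.0, 0.316]
force: [0.5, -0.1, 0.5]
grip_width: 0.0004
grip_force: 0.0
```

Call:
apply_moves:
  deltas:
    - [255,0,0,-0.1,0,0,0]
    - [255,0,0,-0.1,0,0,0]
    - [255,0,0,0,0,0,0]

```text
time_s: 3.15
ee_pos: [0.4916, -0.0196, 0.1154]
eef_rot: [-3.142, 0.0, 0.316]
force: [-0.5, 0.3, -0.3]
grip_width: 0.0008
grip_force: 0.0
```

Call:
apply_moves:
  deltas:
    - [255,0,0,-0.04,0,0,0]
    - [255,0,0,0,0,0,0]

```text
time_s: 3.35
ee_pos: [0.4917, -0.0196, 0.1151]
eef_rot: [-3.142, 0.0, 0.316]
force: [0.3, 0.4, 0.7]
grip_width: 0.0004
grip_force: 0.0
```

Call:
apply_moves:
  deltas:
    - [255,0,0,-0.04,0,0,0]
    - [255,0,0,0,0,0,0]

```text
time_s: 3.55
ee_pos: [0.4917, -0.0196, 0.1147]
eef_rot: [3.142, 0.0, 0.316]
force: [0.8, -0.3, 0.1]
grip_width: 0.0007
grip_force: 0.4
```

Call:
apply_moves:
  deltas:
    - [255,0,0,-0.03,0,0,0]
    - [255,0,0,0,0,0,0]

```text
time_s: 3.75
ee_pos: [0.4917, -0.0196, 0.1144]
eef_rot: [3.142, -0.0, 0.316]
force: [-0.4, -0.0, 0.9]
grip_width: 0.0007
grip_force: 0.6
```

Call:
apply_moves:
  deltas:
    - [255,0,0,-0.03,0,0,0]
    - [255,0,0,0,0,0,0]

```text
time_s: 3.95
ee_pos: [0.4918, -0.0196, 0.1142]
eef_rot: [3.141, -0.0, 0.316]
force: [0.6, 0.3, -0.5]
grip_width: 0.0006
grip_force: 0.5
```

```bash
cat >> h.py <<'E'
CT=np.array([.4931,.0731]);TH=np.deg2rad(48.6)
def track(n=4):
    T=[];A=[]
    for i in range(n):
        T.append(ctrl.get_obs()["time_s"]);F=ctrl.get_obs()["force"]; p,g=hole(ctrl.camera("top"),CT,90,110); a=np.arctan2(p[1]-CT[1],p[0]-CT[0])-TH
        A.append(a); print(round(T[-1],2),round(a%(2*np.pi),4),round(np.hypot(*(p-CT)),4),round(g),F.round(1))
    A=np.unwrap(A); print("rate",np.polyfit(T,A,1)[0] if n>1 else 0)
E
python3 -c "
from h import *
track()"
```

```text
3.95 3.3675 0.0864 8 [ 0.6  0.3 -0.5]
4.0 3.2861 0.083 6 [0.9 0.  1.2]
4.05 3.3432 0.0861 9 [0.9 0.4 0.6]
4.1 3.3325 0.0863 10 [-0.3  0.6  0.4]
rate -0.0958261772376366
```

```bash
python3 - <<'E'
from h import *
c=ctrl.camera("top"); R=rect(c,CT,.09,.15,600); cv2.imwrite("pics/r4.png",np.hstack([R])[:,:,::-1])
E
```

```text
(no output)
```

View pics/r4.png

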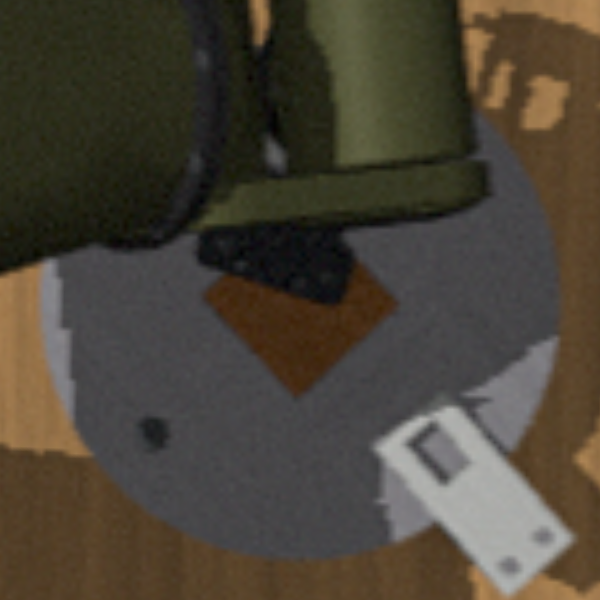

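```bash
cat >> h.py <<'E'
def hole2(c):
    g=cv2.cvtColor(rect(c,CT,.09,.15,600),cv2.COLOR_RGB2GRAY); g=cv2.GaussianBlur(g,(9,9),0)
    n,l,st,ce=cv2.connectedComponentsWithStats((g<52).astype(np.uint8)); best=None
    for i in range(1,n):
        p=ce[i]/2000-.15; r=np.hypot(*p)
        if 150<st[i,4]<1600 and .093<r<.107 and max(st[i,2:4])<50: best=(np.arctan2(p[1],p[0]),r,st[i,4])
    return best
def sq(c):
    h=cv2.cvtColor(rect(c,CT,.098,.06,480),cv2.COLOR_RGB2HSV); m=(h[...,1]>90).astype(np.uint8)
    q=max(cv2.findContours(m,0,1)[0],key=cv2.contourArea); r=cv2.minAreaRect(q); return r[2],np.array(r[1])/4,np.array(r[0])/4000-.06
def track(n=4):
    T=[];A=[]
    for i in range(n):
        o=ctrl.get_obs();t=o["time_s"];c=ctrl.camera("top");b=hole2(c);s=sq(c)
        print(round(t,2),None if b is None else (round((b[0]-TH)%(2*np.pi),4),round(b[1],4),b[2]),"sq",round(s[0],2),s[1].round(1),o["force"].round(1),o["ee_pos"][2].round(4))
        if b: T.append(t);A.append(b[0]-TH)
    if len(A)>1: print("rate",np.polyfit(T,np.unwrap(A),1)[0])
E
python3 -c "
from h import *
track(8)"
```

```text
4.2 (np.float64(1.6814), np.float64(0.0969), np.int32(490)) sq 55.45 [69.8 69.4] [0.1 0.8 1.1] 0.1141
4.25 (np.float64(1.8083), np.float64(0.0953), np.int32(258)) sq 62.9 [68.8 69.4] [-0.  -0.4  1.7] 0.1141
4.3 (np.float64(1.9544), np.float64(0.0944), np.int32(162)) sq 70.21 [62.9 69.9] [0.8 0.5 1.8] 0.1141
4.35 None sq 76.88 [66.  69.4] [ 1.4 -0.8  1. ] 0.1141
4.4 None sq 90.0 [ 97.5 118. ] [1.3 0.1 1.2] 0.1141
4.45 None sq 90.0 [70.  69.2] [ 0.7 -1.   0.6] 0.1141
4.5 None sq 6.5 [69.5 69.4] [0.9 0.4 1.6] 0.1142
4.55 None sq 12.82 [69.2 69.3] [ 0.5 -0.4  1.8] 0.1141
rate 2.7297833245568235
```

Call:
apply_moves:
  deltas:
    - [255,0,0,0,0,0,0]
    - [255,0,0,0,0,0,0]
    - [255,0,0,0,0,0,0]
    - [255,0,0,0,0,0,0]
    - [255,0,0,0,0,0,0]

```text
time_s: 5.1
ee_pos: [0.4917, -0.0196, 0.1141]
eef_rot: [-3.142, -0.0, 0.316]
force: [0.8, 0.3, 1.4]
grip_width: 0.0005
grip_force: 0.8
```

```bash
python3 -c "
from h import *
track(8)"
```

```text
5.1 None sq 64.91 [68.7 69.4] [0.8 0.3 1.4] 0.1141
5.15 None sq 67.87 [65.1 69.6] [-0.7 -0.9  1. ] 0.1141
5.2 None sq 71.32 [62.3 69.6] [ 0.5 -0.3  2. ] 0.1141
5.25 None sq 90.0 [101.5 118.2] [0.4 0.2 1.3] 0.1141
5.3 None sq 90.0 [101.2 116.5] [ 0.9 -0.6  2.2] 0.1141
5.35 None sq 78.62 [67.5 69.7] [ 0.  -0.2  1. ] 0.1141
5.4 None sq 80.67 [68.2 69.4] [1.7 0.  1.7] 0.1141
5.45 None sq 90.0 [ 97.8 117.2] [0.8 0.2 1.9] 0.1141
```

Call:
apply_moves:
  deltas:
    - [255,0,0,0.25,0,0,0]

```text
time_s: 5.6
ee_pos: [0.4913, -0.0196, 0.1163]
eef_rot: [-3.141, 0.001, 0.316]
force: [0.8, 0.4, -0.4]
grip_width: 0.0005
grip_force: 0.0
```

```bash
python3 -c "
from h import *
track(6)"
```

```text
5.6 None sq 90.0 [ 96.2 119.8] [ 0.8  0.4 -0.4] 0.1163
5.65 None sq 90.0 [ 95.  117.8] [-0.5 -0.5  1.2] 0.1168
5.7 None sq 89.59 [71.2 69.5] [-0.6 -0.9  0.2] 0.1167
5.75 None sq 0.94 [69.6 70. ] [ 0.5 -1.4 -0. ] 0.1166
5.8 None sq 2.57 [69.4 70.1] [ 0.3 -0.2 -0. ] 0.1165
5.85 None sq 3.81 [69.6 70.6] [-0.7  0.4 -0.1] 0.1165
```

Call:
apply_moves:
  deltas:
    - [255,0,0,0,0,0,0]
    - [255,0,0,0,0,0,0]
    - [255,0,0,0,0,0,0]
    - [255,0,0,0,0,0,0]
    - [255,0,0,0,0,0,0]
    - [255,0,0,0,0,0,0]
    - [255,0,0,0,0,0,0]
    - [255,0,0,0,0,0,0]
    - [255,0,0,0,0,0,0]
    - [255,0,0,0,0,0,0]

```text
time_s: 6.9
ee_pos: [0.4917, -0.0196, 0.1166]
eef_rot: [3.142, 0.0, 0.316]
force: [0.7, -0.6, -0.0]
grip_width: 0.0003
grip_force: 0.0
```

Call:
apply_moves:
  deltas:
    - [255,0,0,0,0,0,0]
    - [255,0,0,0,0,0,0]
    - [255,0,0,0,0,0,0]
    - [255,0,0,0,0,0,0]
    - [255,0,0,0,0,0,0]
    - [255,0,0,0,0,0,0]
    - [255,0,0,0,0,0,0]
    - [255,0,0,0,0,0,0]
    - [255,0,0,0,0,0,0]
    - [255,0,0,0,0,0,0]

```text
time_s: 7.9
ee_pos: [0.4917, -0.0196, 0.1166]
eef_rot: [-3.142, 0.0, 0.316]
force: [0.7, -0.3, 0.3]
grip_width: 0.0005
grip_force: 0.0
```

Call:
apply_moves:
  deltas:
    - [255,0,0,0,0,0,0]
    - [255,0,0,0,0,0,0]
    - [255,0,0,0,0,0,0]
    - [255,0,0,0,0,0,0]
    - [255,0,0,0,0,0,0]
    - [255,0,0,0,0,0,0]

```text
time_s: 8.5
ee_pos: [0.4917, -0.0196, 0.1166]
eef_rot: [-3.142, 0.0, 0.316]
force: [0.1, -0.8, 1.0]
grip_width: 0.0004
grip_force: 0.0
```

```bash
python3 -c "
from h import *
track(6)"
```

```text
8.5 (np.float64(5.1349), np.float64(0.0977), np.int32(695)) sq 90.0 [102.2 119. ] [ 0.1 -0.8  1. ] 0.1166
8.55 (np.float64(5.1526), np.float64(0.0974), np.int32(660)) sq 73.82 [66.9 69.7] [ 0.5 -0.4 -1.5] 0.1166
8.6 (np.float64(5.1723), np.float64(0.0975), np.int32(633)) sq 90.0 [101.2 119.8] [ 0.6 -0.4  0.4] 0.1166
8.65 (np.float64(5.1933), np.float64(0.0974), np.int32(634)) sq 76.47 [65.5 69.7] [ 0.2 -0.3  0.5] 0.1166
8.7 (np.float64(5.2136), np.float64(0.0973), np.int32(634)) sq 90.0 [100.2 115.5] [-0.2 -0.1  0.8] 0.1166
8.75 (np.float64(5.2361), np.float64(0.0972), np.int32(618)) sq 90.0 [100. 118.] [0.2 0.5 0.5] 0.1166
rate 0.4058297378156646
```

Call:
apply_moves:
  deltas:
    - [255,0,0,0,0,0,0]
    - [255,0,0,0,0,0,0]
    - [255,0,0,0,0,0,0]
    - [255,0,0,0,0,0,0]
    - [255,0,0,0,0,0,0]
    - [255,0,0,0,0,0,0]
    - [255,0,0,0,0,0,0]
    - [255,0,0,0,0,0,0]
    - [255,0,0,0,0,0,0]
    - [255,0,0,0,0,0,0]

```text
time_s: 9.8
ee_pos: [0.4917, -0.0196, 0.1166]
eef_rot: [-3.142, 0.0, 0.316]
force: [-0.1, 0.0, -0.4]
grip_width: 0.0004
grip_force: 0.0
```

```bash
python3 -c "
from h import *
track(5)"
```

```text
9.8 (np.float64(5.6549), np.float64(0.0971), np.int32(614)) sq 12.72 [69.3 69.8] [-0.1  0.  -0.4] 0.1166
9.85 (np.float64(5.6722), np.float64(0.0971), np.int32(591)) sq 13.55 [69.3 69.3] [-0.1  0.9  0.1] 0.1166
9.9 (np.float64(5.6936), np.float64(0.097), np.int32(614)) sq 14.68 [69.6 69.4] [-0.3  0.8 -0.4] 0.1166
9.95 (np.float64(5.7141), np.float64(0.0969), np.int32(609)) sq 15.77 [69.6 69.7] [-0.7 -0.3  0.3] 0.1166
10.0 (np.float64(5.7347), np.float64(0.0973), np.int32(623)) sq 17.02 [69.4 69.4] [-0.7  0.6  0.2] 0.1166
rate 0.40321719212590623
```

Call:
apply_moves:
  deltas:
    - [255,0,0,0,0,0,0]
    - [255,0,0,0,0,0,0]
    - [255,0,0,0,0,0,0]
    - [255,0,0,0,0,0,0]
    - [255,0,0,0,0,0,0]
    - [255,0,0,0,0,0,0]
    - [255,0,0,0,0,0,0]
    - [255,0,0,0,0,0,0]
    - [255,0,0,0,0,0,0]
    - [255,0,0,0,0,0,0]

```text
time_s: 11.05
ee_pos: [0.4917, -0.0196, 0.1166]
eef_rot: [-3.142, -0.0, 0.316]
force: [0.9, -0.6, 0.5]
grip_width: 0.0005
grip_force: 0.0
```

Call:
apply_moves:
  deltas:
    - [255,0,0,-0.12,0,0,0]
    - [255,0,0,-0.15,0,0,0]
    - [255,0,0,0,0,0,0]
    - [255,0,0,0,0,0,0]
    - [255,0,0,0,0,0,0]
    - [255,0,0,0,0,0,0]

```text
time_s: 11.65
ee_pos: [0.4917, -0.0196, 0.1139]
eef_rot: [3.142, 0.0, 0.316]
force: [-0.8, 0.5, 2.1]
grip_width: 0.0006
grip_force: 0.8
```

```bash
python3 -c "
from h import *
track(4)"
```

```text
11.65 (np.float64(6.2351), np.float64(0.0985), np.int32(328)) sq 43.57 [69.7 69.6] [-0.8  0.5  2.1] 0.1139
11.7 (np.float64(6.2354), np.float64(0.0985), np.int32(333)) sq 43.73 [69.8 69.5] [ 1.  -0.8  2.2] 0.1139
11.75 (np.float64(6.2343), np.float64(0.0984), np.int32(323)) sq 43.86 [69.9 69.3] [0.2 0.8 1.5] 0.1139
11.8 (np.float64(6.2349), np.float64(0.0984), np.int32(328)) sq 43.83 [69.9 69.7] [ 0.2 -0.1  1.9] 0.1139
rate -0.0032739653807698672
```

```bash
python3 - <<'E'
from h import *
c=ctrl.camera("top"); 
for f in("top0","t2"):
    d=dict(c);d["img"]=cv2.imread(f"pics/{f}.png")[:,:,::-1].copy()
    b=hole2(d);s=sq(d);print(f,np.rad2deg(b[0]),b[1:],s,"offset",(np.rad2deg(b[0])-s[0])%90)
b=hole2(c);s=sq(c);print(b,s)
R=rect(c,[.56,.147],.09,.04,560);cv2.imwrite("pics/slot.png",R[:,:,::-1])
E
```

```text
top0 76.81796568458218 (np.float64(0.099786083392764), np.int32(606)) (76.29303741455078, array([70.06201935, 70.80843353]), array([-5.31234741e-04,  5.94444275e-05])) offset 0.5249282700313955
t2 175.07003849781026 (np.float64(0.1002042129346552), np.int32(961)) (85.14690399169922, array([69.75608826, 70.62796021]), array([-0.00049232, -0.0002707 ])) offset 89.92313450611104
(np.float64(0.8001131401134277), np.float64(0.09845645021496793), np.int32(338)) (43.552398681640625, array([69.56272125, 69.79367828]), array([-6.39099121e-04, -2.22015381e-05]))
```

View pics/slot.png

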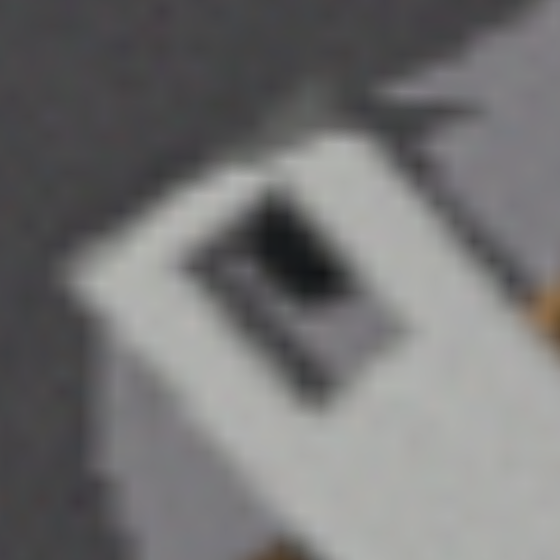

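Call:
apply_moves:
  deltas:
    - [255,0.02,0,0,0,0,0]
    - [255,0.05,0,0,0,0,0]
    - [255,0.08,0,0,0,0,0]
    - [255,0.11,0,0,0,0,0]
    - [255,0.12,0,0,0,0,0]
    - [255,0.12,0,0,0,0,0]
    - [255,0.11,0,0,0,0,0]
    - [255,0.08,0,0,0,0,0]
    - [255,0.05,0,0,0,0,0]
    - [255,0.02,0,0,0,0,0]

```text
time_s: 12.9
ee_pos: [0.4993, -0.0196, 0.1139]
eef_rot: [-3.142, 0.0, 0.316]
force: [-0.3, 1.3, 1.0]
grip_width: 0.0004
grip_force: 0.7
```

Call:
apply_moves:
  deltas:
    - [255,0,0,0,0,0,0]
    - [255,0,0,0,0,0,0]

```text
time_s: 13.1
ee_pos: [0.4992, -0.0196, 0.1139]
eef_rot: [-3.142, 0.0, 0.316]
force: [-0.2, 0.5, 2.1]
grip_width: 0.0002
grip_force: 0.7
```

```bash
python3 -c "
from h import *
track(4);print(ctrl.get_obs()['ee_pos'])"
```

```text
13.1 (np.float64(0.0018), np.float64(0.0987), np.int32(596)) sq 48.66 [69.7 69.7] [-0.2  0.5  2.1] 0.1139
13.15 (np.float64(0.0009), np.float64(0.0987), np.int32(599)) sq 48.66 [69.8 69.6] [-0.7  0.9  0.7] 0.1139
13.2 (np.float64(0.0009), np.float64(0.0987), np.int32(603)) sq 48.59 [69.7 69.7] [-0.2  1.   1.8] 0.1139
13.25 (np.float64(0.0017), np.float64(0.0987), np.int32(593)) sq 48.56 [69.6 69.5] [-0.6  0.1  0.3] 0.1139
rate -0.0009266591007163889
[ 0.49924209 -0.01956612  0.11389462]
```

Call:
apply_moves:
  deltas:
    - [255,0,0,0.5,0,0,0]
    - [255,0,0,2,0,0,0]
    - [255,0,-2,3.5,0,0,0]
    - [150,0,-4,2,0,0,0]
    - [150,0,-4,0,0,0,0]
    - [150,0,-4,0,0,0,0]
    - [100,0,-3,0,0,0,0]
    - [100,0,0,0,0,0,0]

```text
time_s: 14.1
ee_pos: [0.4988, -0.1926, 0.1939]
eef_rot: [3.141, 0.0, 0.312]
force: [0.2, -0.1, 0.1]
grip_width: 0.0372
grip_force: 0.0
```

```bash
python3 - <<'E'
from h import *
track(3)
t=ctrl.camera("top");s=ctrl.camera("scene");o=ctrl.get_obs();print(o["ee_pos"],o["grip_width"])
R=[cv2.cvtColor(rect(c,[.56,.147],.108,.03,390),cv2.COLOR_RGB2BGR) for c in(t,s)];cv2.imwrite("pics/slot2.png",np.hstack(R))
def holes(c,ctr,th=140):
    R=rect(c,ctr,.108,.1,800);h=cv2.cvtColor(R,cv2.COLOR_RGB2HSV);m=((h[...,2]>th)&(h[...,1]<40)).astype(np.uint8)
    cn,hi=cv2.findContours(m,cv2.RETR_CCOMP,cv2.CHAIN_APPROX_NONE)
    for k,q in enumerate(cn):
        if cv2.contourArea(q)>1500: r=cv2.minAreaRect(q);print("hole" if hi[0,k,3]>=0 else "out",(np.array(r[0])/4000-.1+ctr).round(4),np.array(r[1])/4,r[2])
holes(t,np.array([.56,.15]));holes(s,np.array([.56,.15]))
E
```

```text
14.1 (np.float64(6.2804), np.float64(0.0996), np.int32(791)) sq 48.52 [69.5 69.7] [ 0.2 -0.1  0.1] 0.1939
14.15 (np.float64(6.279), np.float64(0.0997), np.int32(794)) sq 48.65 [69.8 69.6] [-0.  -0.4 -0.3] 0.1939
14.2 (np.float64(6.2793), np.float64(0.0997), np.int32(804)) sq 48.65 [69.7 69.7] [-0.4  0.5  0.5] 0.1939
rate -0.010329878998949028
[ 0.49935341 -0.18865716  0.19402974] 0.05555323966524496
out [0.5776 0.1677] [98.84973145 44.16043854] 49.590538024902344
out [0.5788 0.1666] [98.64272308 45.95661163] 47.70487594604492
out [0.5944 0.0898] [79.5  77.75] 90.0
```

View pics/slot2.png

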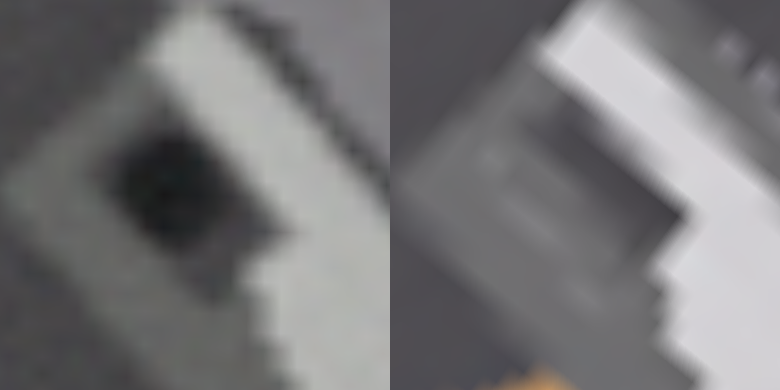

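Call:
apply_moves:
  deltas:
    - [100,1.3,-0.35,0,0,0,0]
    - [100,0,0,-2,0,0,0]
    - [100,0,0,-3,0,0,0]
    - [100,0,0,-3,0,0,0]
    - [100,0,0,-2,0,0,0]
    - [100,0,0,-1.2,0,0,0]
    - [100,0,0,-0.4,0,0,0]
    - [100,0,0,0,0,0,0]
    - [100,0,0,0,0,0,0]

```text
time_s: 15.25
ee_pos: [0.5128, -0.1931, 0.0789]
eef_rot: [3.141, -0.001, 0.316]
force: [-0.7, -0.6, -0.6]
grip_width: 0.0571
grip_force: 0.0
```

```bash
python3 - <<'E'
from h import *
o=ctrl.get_obs();print(o["ee_pos"],o["force"],o["grip_width"])
R=[]
for n in("top","scene"):
    c=ctrl.camera(n);u,v=proj(c,[.512,-.193,.08])[0].astype(int);R.append(cv2.resize(c["img"][v-40:v+40,u-50:u+50],None,fx=4,fy=4,interpolation=2))
cv2.imwrite("pics/g.png",np.hstack(R)[:,:,::-1])
E
```

```text
[ 0.5127877  -0.19312563  0.07893132] [-0.69056573 -0.56751976 -0.59952382] 0.05710307155363298
```

View pics/g.png

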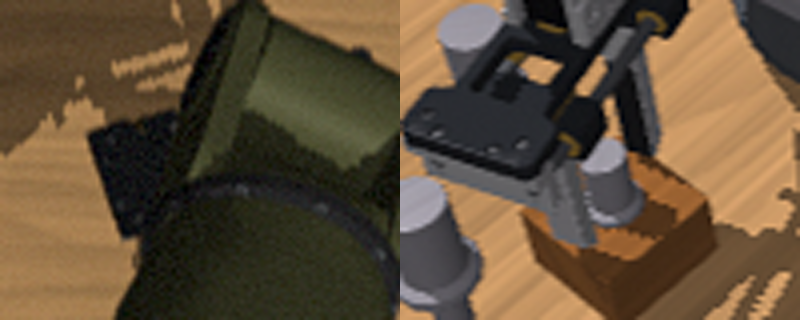

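Call:
apply_moves:
  deltas:
    - [170,0,0,0,0,0,0]
    - [220,0,0,0,0,0,0]
    - [220,0,0,0,0,0,0]
    - [220,0,0,0,0,0,0]
    - [220,0,0,0,0,0,0]
  grip_force: 15

```text
time_s: 15.85
ee_pos: [0.5123, -0.1931, 0.078]
eef_rot: [3.141, -0.0, 0.316]
force: [0.2, 0.2, 0.7]
grip_width: 0.0228
grip_force: 18.4
```

Call:
apply_moves:
  deltas:
    - [220,0,0,0.5,0,0,0]
    - [220,0,0,1.5,0,0,0]
    - [220,0,0,2.5,0,0,0]
    - [220,0,0,3,0,0,0]
    - [220,0,0,3,0,0,0]
    - [220,0,0,2.5,0,0,0]
    - [220,0,0,0.5,0,0,0]
    - [220,0,0,0,0,0,0]
    - [220,0,0,0,0,0,0]

```text
time_s: 16.75
ee_pos: [0.5118, -0.1929, 0.2114]
eef_rot: [-3.14, 0.002, 0.316]
force: [-0.3, -0.6, -1.0]
grip_width: 0.0233
grip_force: 18.3
```

```bash
python3 - <<'E'
from h import *
track(1)
o=ctrl.get_obs();print(o["ee_pos"],o["force"],o["grip_width"])
c=ctrl.camera("scene");R=[]
for p in([.512,-.193,.16],):
    u,v=proj(c,p)[0].astype(int);print(u,v);R.append(cv2.resize(c["img"][v-50:v+50,u-50:u+50],None,fx=6,fy=6,interpolation=2))
cv2.imwrite("pics/g2.png",np.hstack(R)[:,:,::-1])
for z in(.13,.14,.18):print(z,proj(c,[o["ee_pos"][0],o["ee_pos"][1],z])-[u-50,v-50])
E
```

```text
16.75 (np.float64(6.2801), np.float64(0.0997), np.int32(786)) sq 48.66 [69.6 69.4] [-0.3 -0.6 -1. ] 0.2114
[ 0.51179273 -0.19285891  0.21131063] [-0.2897515  -0.14746615 -1.33084026] 0.022770918664438367
163 221
0.13 [[53.12745862 60.10524886]]
0.14 [[52.28078726 56.7834941 ]]
0.18 [[48.74794509 42.92305662]]
```

View pics/g2.png

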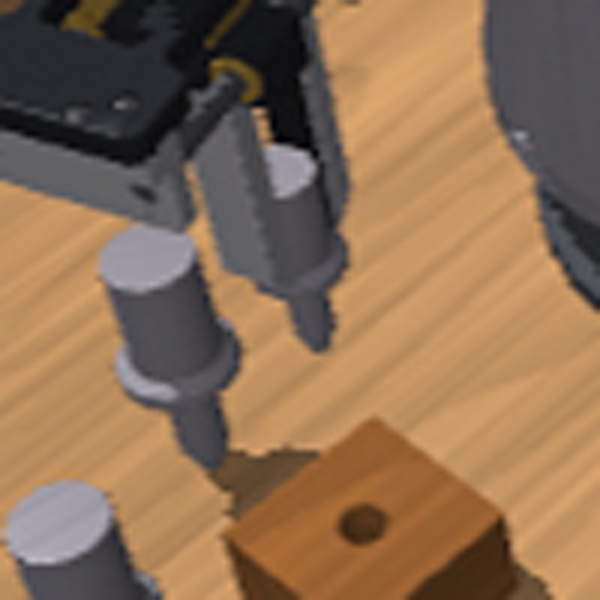

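Call:
apply_moves:
  deltas:
    - [220,0.3,2,0,0,0,0]
    - [220,0.6,4,0,0,0,0]
    - [220,0.6,4.5,0,0,0,0]
    - [220,0.6,4.5,0,0,0,0]
    - [220,0.6,4.5,0,0,0,0]
    - [220,0.6,4.5,0,0,0,0]
    - [220,0.6,4,0,0,0,0]
    - [220,0.6,3.5,0,0,0,0]
    - [220,0.3,2.5,0,0,0,0]
    - [220,0,0,0,0,0,0]

```text
time_s: 17.85
ee_pos: [0.5599, 0.1495, 0.2115]
eef_rot: [-3.141, 0.002, 0.319]
force: [-0.1, -0.3, -0.5]
grip_width: 0.0227
grip_force: 18.2
```

Call:
apply_moves:
  deltas:
    - [220,0,0,-1,0,0,0]
    - [220,0,0,-0.8,0,0,0]
    - [220,0,0,0,0,0,0]
    - [220,0,0,0,0,0,0]

```text
time_s: 18.25
ee_pos: [0.5602, 0.1462, 0.1946]
eef_rot: [-3.142, 0.001, 0.315]
force: [0.4, 0.4, -0.6]
grip_width: 0.0227
grip_force: 18.2
```

```bash
python3 - <<'E'
from h import *
c=ctrl.camera("scene");o=ctrl.get_obs();print(o["ee_pos"],o["force"],o["grip_width"],sq(ctrl.camera("top")))
u,v=proj(c,[.56,.147,.11])[0].astype(int)
cv2.imwrite("pics/s3.png",cv2.resize(c["img"][v-40:v+30,u-45:u+45],None,fx=8,fy=8,interpolation=2)[:,:,::-1])
e=o["ee_pos"]
print("foot",(proj(c,[e[0],e[1],e[2]-.073])-[u-45,v-40])*8,"slot",(proj(c,[[.5607,.1462,.108],[.5599,.1472,.108]])-[u-45,v-40])*8)
E
```

```text
[0.56036398 0.1463082  0.1949618 ] [-0.19054015  0.69184762 -1.84778604] 0.022909632441142306 (90.0, array([107. , 107.5]), array([-0.00625,  0.00625]))
foot [[364.97312214 295.83533042]] slot [[364.05421401 332.34859134]
 [363.9191984  329.55961903]]
```

View pics/s3.png

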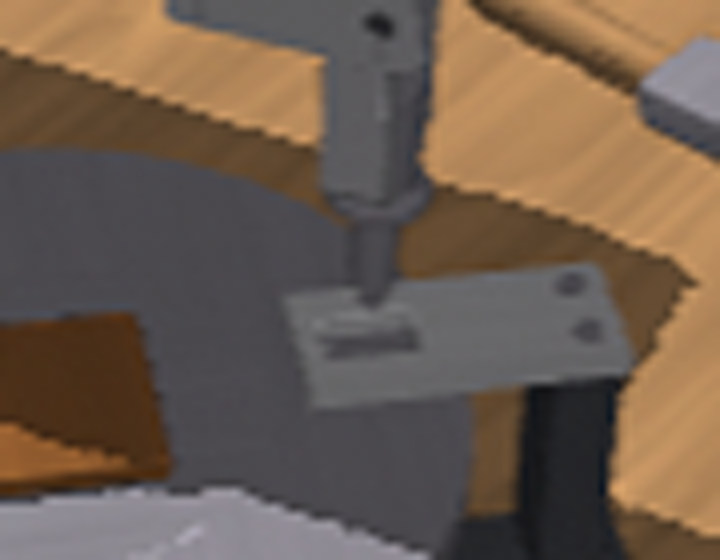

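Call:
apply_moves:
  deltas:
    - [220,-0.1,-0.02,0,0,0,0]
    - [220,0,0,-0.5,0,0,0]
    - [220,0,0,-0.5,0,0,0]
    - [220,0,0,-0.3,0,0,0]
    - [220,0,0,-0.3,0,0,0]
    - [220,0,0,0,0,0,0]

```text
time_s: 18.95
ee_pos: [0.5591, 0.1467, 0.1784]
eef_rot: [-3.142, 0.001, 0.316]
force: [0.1, -0.0, -1.4]
grip_width: 0.023
grip_force: 18.2
```

Call:
apply_moves:
  deltas:
    - [220,0,0,-0.2,0,0,0]
    - [220,0,0,-0.2,0,0,0]
    - [220,0,0,-0.2,0,0,0]
    - [220,0,0,0,0,0,0]

```text
time_s: 19.35
ee_pos: [0.5592, 0.1467, 0.1726]
eef_rot: [-3.142, 0.0, 0.316]
force: [-0.2, -0.5, -1.0]
grip_width: 0.0231
grip_force: 18.2
```

Call:
apply_moves:
  deltas:
    - [220,0,0,-0.2,0,0,0]
    - [220,0,0,-0.2,0,0,0]
    - [220,0,0,-0.2,0,0,0]
    - [220,0,0,-0.2,0,0,0]
    - [220,0,0,0,0,0,0]

```text
time_s: 19.85
ee_pos: [0.5591, 0.1467, 0.1646]
eef_rot: [-3.142, 0.0, 0.316]
force: [0.4, 0.4, -1.4]
grip_width: 0.023
grip_force: 18.2
```

Call:
apply_moves:
  deltas:
    - [220,0,0,-0.2,0,0,0]
    - [220,0,0,-0.2,0,0,0]
    - [220,0,0,-0.2,0,0,0]
    - [220,0,0,0,0,0,0]

```text
time_s: 20.25
ee_pos: [0.5591, 0.1467, 0.1585]
eef_rot: [-3.142, 0.001, 0.316]
force: [-1.2, 0.1, 0.3]
grip_width: 0.023
grip_force: 18.2
```

Call:
apply_moves:
  deltas:
    - [220,0,0,-0.2,0,0,0]
    - [220,0,0,-0.2,0,0,0]
    - [220,0,0,0,0,0,0]

```text
time_s: 20.55
ee_pos: [0.5591, 0.1467, 0.1546]
eef_rot: [-3.142, 0.001, 0.316]
force: [-0.1, -0.6, -0.9]
grip_width: 0.023
grip_force: 18.2
```

Call:
apply_moves:
  deltas:
    - [220,0,0,-0.2,0,0,0]
    - [220,0,0,-0.2,0,0,0]
    - [220,0,0,0,0,0,0]

```text
time_s: 20.85
ee_pos: [0.5591, 0.1467, 0.1505]
eef_rot: [-3.142, 0.001, 0.316]
force: [0.6, -0.5, -1.2]
grip_width: 0.0233
grip_force: 18.2
```

Call:
apply_moves:
  deltas:
    - [220,0,0,-0.2,0,0,0]
    - [220,0,0,-0.2,0,0,0]
    - [220,0,0,0,0,0,0]

```text
time_s: 21.15
ee_pos: [0.5592, 0.1467, 0.1466]
eef_rot: [-3.142, 0.0, 0.316]
force: [0.0, 0.4, -0.4]
grip_width: 0.0231
grip_force: 18.2
```

Free fit so far; foot about 74 mm up. Down the last 6 mm gently.

Call:
apply_moves:
  deltas:
    - [220,0,0,-0.2,0,0,0]
    - [220,0,0,-0.15,0,0,0]
    - [220,0,0,0,0,0,0]

```text
time_s: 21.45
ee_pos: [0.5592, 0.1467, 0.1431]
eef_rot: [-3.142, 0.0, 0.316]
force: [0.1, -0.1, -2.0]
grip_width: 0.023
grip_force: 18.2
```

Call:
apply_moves:
  deltas:
    - [220,0,0,-0.1,0,0,0]
    - [220,0,0,0,0,0,0]

```text
time_s: 21.65
ee_pos: [0.5592, 0.1467, 0.1423]
eef_rot: [-3.142, 0.0, 0.316]
force: [-0.3, 0.3, -1.2]
grip_width: 0.0234
grip_force: 18.2
```

Call:
apply_moves:
  deltas:
    - [220,0,0,-0.07,0,0,0]
    - [220,0,0,0,0,0,0]

```text
time_s: 21.85
ee_pos: [0.5592, 0.1467, 0.1416]
eef_rot: [-3.142, 0.0, 0.316]
force: [0.3, -0.1, -0.1]
grip_width: 0.0227
grip_force: 18.2
```

Call:
apply_moves:
  deltas:
    - [220,0,0,-0.05,0,0,0]
    - [220,0,0,0,0,0,0]

```text
time_s: 22.05
ee_pos: [0.5592, 0.1467, 0.1412]
eef_rot: [-3.142, 0.0, 0.316]
force: [-0.5, 0.5, -1.8]
grip_width: 0.0231
grip_force: 18.2
```

Call:
apply_moves:
  deltas:
    - [180,0,0,0,0,0,0]
    - [120,0,0,0,0,0,0]
    - [100,0,0,0,0,0,0]
    - [100,0,0,0,0,0,0]
    - [100,0,0,0,0,0,0]

```text
time_s: 22.55
ee_pos: [0.5593, 0.1467, 0.1412]
eef_rot: [-3.142, -0.0, 0.316]
force: [0.4, -0.5, -0.5]
grip_width: 0.0554
grip_force: 0.0
```

Call:
apply_moves:
  deltas:
    - [100,0,0,0.5,0,0,0]
    - [100,0,0,2,0,0,0]
    - [100,0,0,4,0,0,0]
    - [100,0,0,4,0,0,0]
    - [100,0,-4,2,0,0,0]
    - [100,0,-4,0,0,0,0]
    - [100,0,-4,0,0,0,0]
    - [100,0,-4,0,0,0,0]
    - [100,0,-3,0,0,0,0]
    - [100,0,0,0,0,0,0]

```text
time_s: 23.55
ee_pos: [0.5591, -0.0463, 0.2666]
eef_rot: [3.141, -0.0, 0.312]
force: [-0.9, 0.4, 0.7]
grip_width: 0.0571
grip_force: 0.0
```

```bash
python3 - <<'E'
from h import *
t=ctrl.camera("top");print(sq(t),ctrl.get_obs()["ee_pos"])
c=ctrl.camera("scene");u,v=proj(c,[.56,.147,.11])[0].astype(int)
cv2.imwrite("pics/f.png",cv2.resize(c["img"][v-40:v+30,u-45:u+45],None,fx=8,fy=8,interpolation=2)[:,:,::-1])
print((proj(c,[[.56,.147,.150],[.56,.147,.113],[.56,.147,.108]])-[u-45,v-40])*8)
E
```

```text
(48.58698272705078, array([69.50093079, 69.65050507]), array([-0.00044688, -0.00013324])) [ 0.55919244 -0.04454255  0.26652735]
[[368.70173622 220.01837832]
 [364.3564995  317.26891449]
 [363.78610259 330.03494056]]
```

View pics/f.png

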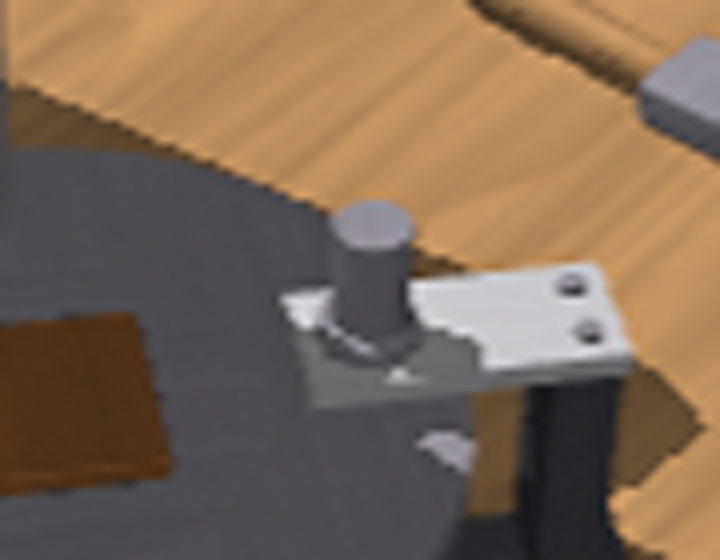

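The picture shows the pin upright in the slot with its collar flat on the arm. Its top sits at about (373, 225) against an expected (369, 220), and the wheel hasn't moved.

```bash
python3 -c "
from station import ctrl
print(ctrl.hand_in())"
```

```text
the job is handed in; nothing more can be done
None
```

The wheel is stopped with its hole under the slot, the pin is fully home with its collar on the arm and released, and the job is handed in at about 24 s with the mug, lantern and brush never approached.

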